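Hold an amber finish slip in the slip viewer, label up

ROBOT

A 6-joint arm with a two-finger parallel gripper is mounted at the origin on a cart in front of the work surface, level with it; the furniture and walls round the work are solid. World frame = base frame: x ahead of the robot, y to its left, z up, the work surface at z = 0. Lengths are in mm, angles in rad, forces in N, time in s.
With the tool pointing down it reaches from about 350 to 875 mm from the base axis. Payload 4.2 kg.
Tool frame: the origin (TCP) lies at the very end of the fingers, on their centre line; the grasp point (between the pads) lies arm.grip_depth behind it (arm.grip_depth is the distance from the TCP to the grasp point, in mm); z points along the fingers, y is the direction in which the jaws open and shut (so a half turn about z gives the same grasp; the last joint's range is limited). The gripper opens to 85 mm and grips with 20 to 120 N. Pads are 22 mm wide; open, the fingers measure 114 mm over their backs; the gripper's body (76 mm by 85 mm) begins 54 mm behind the grasp point. The pads swing forward as they close: fully open they stand 13 mm farther back than shut.
Start: joints at [-0.914, 0.385, 0.008, 0, -1.194, -0.259], TCP at [242.133, -576.169, 231.312] pointing down, gripper open.
Joint ranges: [-3.14, 3.14], [-1.21, 2.06], [-1.07, 1.41], [-3.16, 2.05], [-2.99, -0.16], [-3.1, 3.1]. Speed limits (rad/s): [2.79, 2.79, 3.14, 3.14, 3.14, 3.14].

INTERFACE

Orientations are given as a unit quaternion [x, y, z, w].
In Python, from bench import arm, optics, workorder gives the robot as it stands. The module is installed in compiled form; this text tells all that it offers.
- The arm moves only by the tool play_rows, never from a script. Its arguments are lists of equal length, an entry for each row: "travel": the shift along the tool's x, y, z in m, a list of three; "rotation": the turn, a rotation vector about the tool's x, y, z in rad, a list of three; "grip": the opening, from 0 (shut) to 1 (fully open). In form: {"travel": [[x, y, z], ...], "rotation": [[rx, ry, rz], ...], "grip": [grip, ...]}. A call has 1 to 12 rows; each row shifts and turns the commanded pose from where the row before left it, along the tool's axes as they then stand; what a row does not reach is not made up. A row lasts 1/12 s, in which the tool goes at most 41.7 mm and 7.16 degrees, less where a joint would pass 70% of its speed; a pose out of reach is approached as far as the arm can. A call is refused whole if a number of a shift passes 0.0417 or a number of a turn 0.125, either way. A call with a gripper value outside its range is refused whole. The fingers move at their own pace and stop on an object; the grip force is fixed at half the most. Time passes only in rows, so rows that do not move let the fingers close. It gives the time, the measured TCP pose, the force and the opening at its end, in the units of the state.
- arm.read_state(): the state, without advancing time (a new reading comes with each control period).
- optics.get_image(name): name is "side" or "top"; returns a dict with "image" (384x512x3 uint8, blue, green, red), "depth" (384x512 float32, mm along the optical axis (not along the pixel's ray), 0 where there is no reading), "camera_matrix" (3x3 intrinsics, pixels), "R" (3x3) and "t" (3): a world point X has camera coordinates R X + t. Camera axes: x right, y down, z forward; pixel columns grow to the right and rows downward; lengths in mm; the calibration is good to about 2 mm. A picture is of the moment at which its call begins.
- workorder.job_done(): hands the job in, once; it reports no verdict.
The state is a dict: "clock": time; "joints": joint angles; "joint_vel": joint speeds; "joint_efforts": joint torques, N m; "position": TCP position; "ee_rot": TCP orientation; "contact_force": force on the tool from outside, world axes, zero at the start; "wrist_torque": the same for the moment, N m; "gripper_width": finger opening in mm.
Only numpy, scipy, OpenCV 4.12 (cv2) and the standard library are available. Lean on these libraries where they do the work, as an engineer would, in place of code of your own. Each camera call takes 0.05 s, during which the arm holds its last target. There are 200 camera calls.

TASK

Check the amber test coat in the sloping slip viewer: find the frosted end of the amber slip by its small corner notch, take the slip out of the drying rack by that frosted end (never touch the coated part with the fingers) and slide it into the viewer's mouth, coated end first and label face up. Push it fully home against the spring stop and finish while still gripping it firmly there by the frosted end, because the lamp only burns while the stop is held in. Leave the brown slip and everything else on the bench where they are.

Things in the scene. Friction and masses are not known exactly. Their poses are not given: they have to be found in the camera images.
- amber_slip_grip (a point): Grip point on the amber slip's frosted part: mid-thickness, 27 mm from the frosted end, 12 mm below the upper edge. Axes (all amber_slip entries): x = out of the label face, which has a blank paper label on the frosted part; y = along the slip to its coated end, so the frosted end is at -y; z = in the plate's plane, up while it stands in the rack. The plate is 8 mm thick here.
- amber_slip_centre (a point): Centre of the amber test slip, a glass plate 120 mm long (y), 50 mm wide (z), 8 mm thick (x), about 0.12 kg. It stands on a long edge in the rack, its glass 32 to 82 mm above the bench. 54 mm of its length are frosted pale grey, the other 66 mm are clear glass with a fresh amber coat. Axes as at the grip point.
- amber_slip_notch (a point): Middle of the amber slip's square corner notch (10 x 10 mm cut out), at the frosted end, always at the upper corner in the rack. Facing the label side of the standing slip, the notch is at the upper left; facing its back, at the upper right. From the grip point: 22 mm to -y, 7 mm to +z. Axes as there.
- amber_slip_film: The 66 mm amber-coated part of the slip, one plate with the rest; keep fingers off it. Origin: middle of the underside of the whole slip, 25 mm under its centre in the rack. Axes as at the grip point.
- amber_slip: The whole amber slip. Origin: middle of its lower edge in the rack, 25 mm under its centre. Axes as at the grip point.
- brown_slip_centre (a point): Centre of the other slip, with a dark brown coat: same size and shape, 72 mm from the amber one, parallel but turned end for end. It stays in the rack.
- rack: Wooden drying rack, fixed. Board 150 x 96 x 10 mm on 12 mm feet; two battens 12 mm wide, 132 mm long, tops 46 mm above the bench, along x at y = -14 and 14 mm. Slots 10 mm wide, 14 mm deep along y at x = -36, 0, 36 mm; the slips stand in the outer two, in either order, and stand out 40 mm past the battens at both ends. Origin: centre of the underside, z up.
- viewer_bed: Slip viewer's white bed, fixed, tilted 45 degrees to look up and to the robot's side. Origin: middle of its surface, 100 mm above the bench. x = up the slope, y = along the bed, out of its open mouth, z = out of its surface. The slip slides in along -y. Fully home: slip centre at (0, 39, 4) mm, grip point at y = 72 mm. Grey housing under it: x -39 to 39, y -43 to 35, z -35 to -5 mm.
- viewer_mouth (a point): Mouth of the bed's channel, at (0, 35, 4) mm in the bed's axes. Channel: side rails with inner faces at x = -27 and 27 mm, lips over x beyond -22 and 22 mm, 13 mm from bed to lip. From y = 35 to 48 mm bed, rails and lips flare outward by 5 mm; beyond 48 mm it is free. Rails are 36 mm from the centreline outside, 16 mm high.
- viewer_stop (a joint): Spring stop in the viewer, a rubber-faced bar across the bed, pushed in along -y by the slip's coated end. 0 = out, face at y = -9 mm in the bed's axes; 0.012 m = fully in, face at y = -21 mm. It pushes back with 3.6 N at 0 and 7.2 N at 0.012 m, and pushes the slip out again if let go.
- viewer: The slip viewer as a whole, fixed: plywood base (x -57 to 69, y -50 to 42 mm, top 22 mm above the bench) on feet, a wooden post, and on it the grey housing with the bed; highest point 140 mm. A spring barrel and knob stand out to y = -85 mm at the closed end. Origin: on the bench, straight under the bed's origin; z up, -x = the front the bed looks to, +y = the mouth side.
- disc_pack: Bystander: yellow carton of sanding discs, 100 x 135 x 100 mm; stays where it is. Origin: centre of its underside.
- staple_gun: Bystander: grey-green hand tacker, 129 x 177 x 30 mm; stays where it is. Origin: centre of its underside.
- pliers: Bystander: pliers with red handles, 91 x 190 x 15 mm; stays where it is. Origin: centre of its underside.
- tape_measure: Bystander: yellow tape measure, 61 x 76 x 66 mm; stays where it is. Origin: centre of its underside.
- jar: Bystander: glass jar of hardware with a teal lid, 60 x 60 x 109 mm; stays where it is. Origin: centre of its underside.
- stain_can: Bystander: open steel can, 99 x 99 x 80 mm; stays where it is. Origin: centre of its underside.

How it is judged (in metres and radians):
On the way:
1. the amber slip is held by the fingers clear above the rack (height (world z) of amber_slip_centre above 0.09 m and contact force between the fingers and amber_slip above 2 N and contact force between rack and amber_slip below 0.05 N), for 0.2 s.
At the end, for the whole second after the job is handed in: Fingers still grip the amber slip (over 12 N) by its frosted end, at rest in the viewer channel (centre within 6 mm of the centreline, 0 to 12 mm over the bed, grip point 60 to 82 mm from bed middle), label face within 57 degrees of straight up, stop held in over 8 of 12 mm (value of joint viewer_stop above 0.008 m and angle between amber_slip_centre's own x axis and vertical below 1 rad and y of amber_slip_grip in the frame of viewer_bed between 0.06 and 0.082 m and x of amber_slip_centre in the frame of viewer_bed between -0.006 and 0.006 m and z of amber_slip_centre in the frame of viewer_bed between 0 and 0.012 m and contact force between the fingers and amber_slip above 12 N and linear speed of amber_slip below 0.02 m/s); the arm keeps its last pose, push and grip.
It fails at once if the fingers touch the amber-coated part of the slip (contact force between the fingers and amber_slip_film above 0.5 N).
It fails at once if the brown slip is disturbed (moved more than 15 mm) (distance of brown_slip_centre from where it was at the start of the episode above 0.015 m).
It fails at once if a bystander is moved more than 20 mm (distance of any of disc_pack, staple_gun, pliers, tape_measure, jar, stain_can from where it was at the start of the episode above 0.02 m).
It also fails if it takes over 38 s, if anything falls off the work surface, if the arm or the gripper's body presses on something with over 40 N, if the wrist force passes 120 N, or if a joint passes its speed limit or range.

## Working session

There is one attempt and no reset: what is moved stays moved. The work goes in short steps, Python scripts to look and compute and a tool call to move; the robot and the scene stay as the last step left them, time stands still between calls to the robot, and variables do not carry over. Pictures are saved under pics/ and viewed, about 8 in all and at most 12, crops included, and the job is handed in when it is done.

Besides the shell and the picture viewer there is one more tool, called after "Request:" as name(argument=value, ...), one argument or row to a line, values as JSON. play_rows: Moves the arm, as the interface text tells. Its arguments: {"type":"object","properties":{"travel":{"type":"array","items":{"type":"array","items":{"type":"number"}}},"rotation":{"type":"array","items":{"type":"array","items":{"type":"number"}}},"grip":{"type":"array","items":{"type":"number"}}},"required":["travel","rotation","grip"]}

```bash
mkdir -p pics; cat > h.py <<'E'
import numpy as np, cv2
from bench import arm, optics, workorder
def grab(n,f):
    d=optics.get_image(n); np.savez(f,**d); return d
def load(f): return dict(np.load(f))
def pts(d):
    K=d["camera_matrix"];h,w=d["depth"].shape
    u,v=np.meshgrid(np.arange(w),np.arange(h));z=d["depth"].astype(float)
    c=np.stack([(u-K[0,2])/K[0,0]*z,(v-K[1,2])/K[1,1]*z,z],-1)
    return (c-d["t"])@d["R"]
def ray(d,u,v,h):
    K=d["camera_matrix"];r=np.array([(u-K[0,2])/K[0,0],(v-K[1,2])/K[1,1],1])
    r=d["R"].T@r;o=-d["R"].T@d["t"];return o+r*(h-o[2])/r[2]
def proj(d,X):
    c=d["R"]@np.asarray(X,float)+d["t"];p=d["camera_matrix"]@c;return p[:2]/p[2]
E
python3 - <<'E'
from h import *
for n in("side","top"):
    d=grab(n,n+"0.npz");cv2.imwrite(f"pics/{n}0.png",cv2.resize(d["image"],(800,600),interpolation=cv2.INTER_CUBIC))
    print(n,d["camera_matrix"],-d["R"].T@d["t"],d["R"][2])
s=arm.read_state();print(s, getattr(arm,'grip_depth',None))
E
```

```text
side [[430.88701643   0.         254.30263063]
 [  0.         430.88701643 193.33148245]
 [  0.           0.           1.        ]] [  682.15223453 -1096.24514039   975.40903439] [-0.09439453  0.78709635 -0.60956461]
top [[475.47925117   0.         250.40529453]
 [  0.         475.47925117 194.1844401 ]
 [  0.           0.           1.        ]] [ 391.31501186   45.46330053 1719.7701169 ] [ 0.10818254  0.00189882 -0.99412923]
{'clock': 0.1, 'joints': array([-9.14358435e-01,  3.85484902e-01,  6.74895025e-03, -4.53795728e-04,
       -1.19399688e+00, -2.58580456e-01]), 'joint_vel': array([ 1.64319341e-03, -2.46953390e-03,  3.14703428e-03, -1.04594927e-03,
       -7.00193538e-04, -5.88645687e-05]), 'joint_efforts': array([-6.66909727e-04, -3.93318272e+01,  1.88929868e+01,  4.19800535e+00,
       -2.59085609e-03, -1.14965795e-05]), 'position': array([ 241.95541226, -575.6924329 ,  230.31971885]), 'ee_rot': array([-1.97537152e-01,  9.80294900e-01,  9.61831794e-04, -2.38482612e-04]), 'contact_force': array([ 0.69607851, -1.12825548,  0.11828794]), 'wrist_torque': array([ 0.06315917, -0.01686669, -0.0550647 ]), 'gripper_width': 85.64769487256086} 18.700000000000003
```

View pics/side0.png

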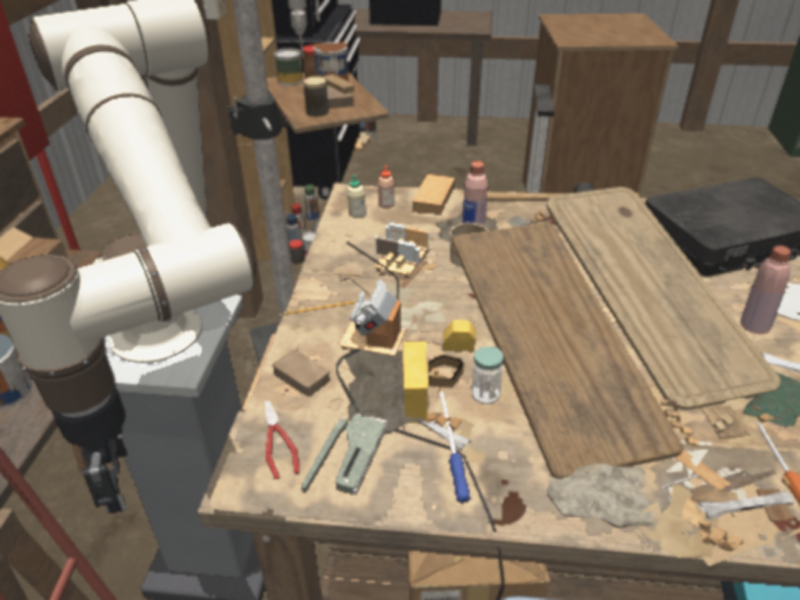

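View pics/top0.png

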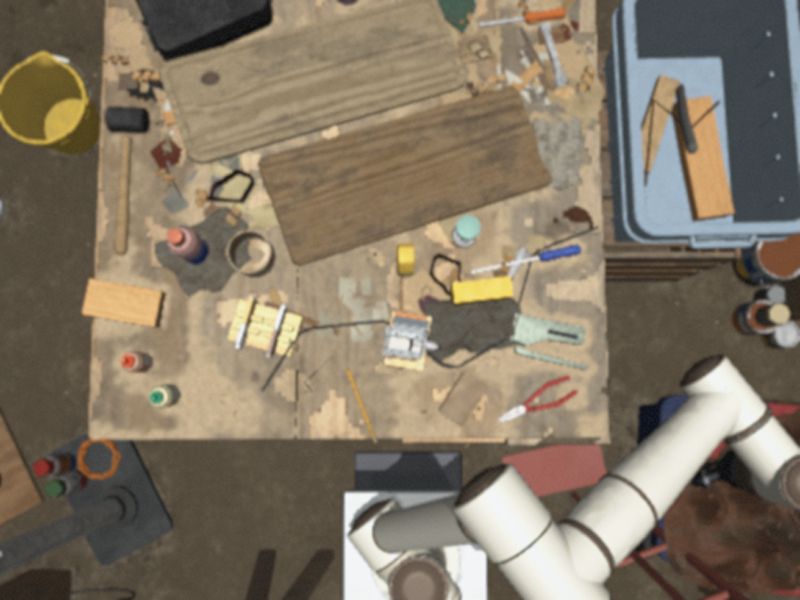

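The side view shows the rack at about (403,248) and the viewer at about (377,315). In the top view they are at (265,325) and (405,340), with the viewer's mouth to the left (+y). I'll enlarge both.

```bash
python3 - <<'E'
from h import *
a=load("side0.npz")["image"][130:235,205:305];b=load("top0.npz")["image"][175:250,130:300]
a=cv2.resize(a,None,fx=5.6,fy=5.6,interpolation=cv2.INTER_CUBIC);b=cv2.resize(b,None,fx=4.7,fy=4.7,interpolation=cv2.INTER_CUBIC)
cv2.imwrite("pics/sc.png",a);cv2.imwrite("pics/tc.png",b)
d=load("top0.npz");P=pts(d)
m=(P[...,2]>60)&(P[...,2]<150);m[:185]=0;m[235:]=0;m[:,:140]=0;m[:,285:]=0
n,l,st,c=cv2.connectedComponentsWithStats(m.astype(np.uint8))
for i in range(1,n):
  if st[i,4]>8:
    q=P[l==i];print(st[i],q.mean(0).round(),q.min(0).round(),q.max(0).round())
E
```

```text
[151 190  13  34 125] [530. 374.  78.] [472. 355.  61.] [586. 395.  93.]
[170 195  13  34 118] [509. 305.  78.] [454. 287.  60.] [569. 325.  92.]
[245 200  37  31 750] [494.  14. 109.] [445. -55.  76.] [548.  68. 146.]
```

View pics/sc.png

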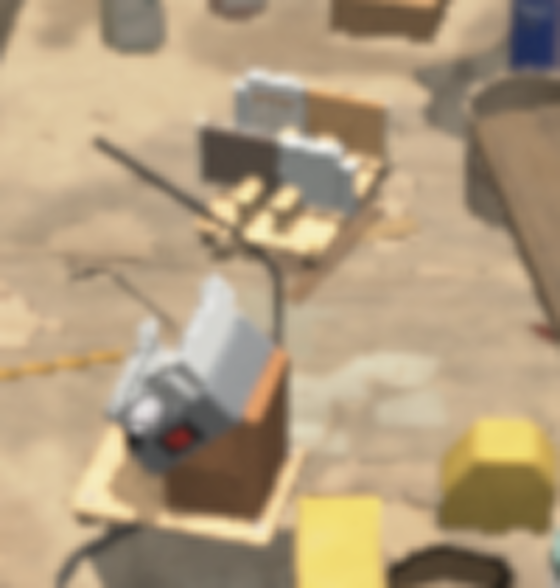

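View pics/tc.png

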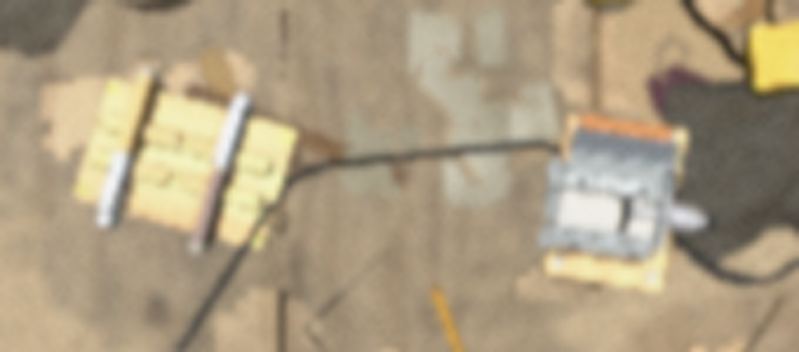

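The amber slip is the far (+y) one. Its frosted end, with label and notch, points to the robot (−x), and its label face points to −y. Its notch is at crop (240,80), upper left. Next I'll measure precisely.

```bash
python3 - <<'E'
from h import *
ds=load("side0.npz");dt=load("top0.npz");Ps=pts(ds);Pt=pts(dt)
def slipcomp(P,y0,y1,zl=52,zh=90):
    m=(P[...,2]>zl)&(P[...,2]<zh)&(P[...,0]>430)&(P[...,0]<620)
    d=P[...,1]+ (P[...,0]-520)*np.tan(np.radians(17)); return m&(d>y0)&(d<y1)
for nm,P,d in(("side",Ps,ds),("top",Pt,dt)):
  for c in((285,325),(355,395)):
    m=slipcomp(P,*c);q=P[m]
    if len(q)<5: print(nm,c,len(q));continue
    mu=q[:,:2].mean(0);w=np.linalg.svd(q[:,:2]-mu)[2][0];w*=np.sign(w[0])
    n=np.array([-w[1],w[0]]);s=(q[:,:2]-mu)@w
    print(nm,c,len(q),"mean",mu.round(1),"yaw",np.degrees(np.arctan2(w[1],w[0])).round(1),"resid",((q[:,:2]-mu)@n).std().round(1),"ends",(mu+w*np.percentile(s,1)).round(1),(mu+w*np.percentile(s,99)).round(1),"zmax",np.percentile(q[:,2],98).round(1),"len",(np.percentile(s,99)-np.percentile(s,1)).round(1))
    if nm=="top":
      v,u=np.where(m); print("  ray z=82",ray(dt,u.mean(),v.mean(),82).round(1))
  # bed plane
  q0=P[(P[...,0]>430)&(P[...,0]<560)&(P[...,1]>-60)&(P[...,1]<80)&(P[...,2]>60)&(P[...,2]<150)]
  q=q0.copy()
  for k in range(30):
    mu=q.mean(0);n=np.linalg.svd(q-mu)[2][2];n*=np.sign(n[2]);r=(q0-mu)@n;q=q0[abs(r)<(8 if k<15 else 4)]
  print(nm,"plane n",n.round(3),"mu",mu.round(1),"yaw",np.degrees(np.arctan2(-n[1],-n[0])).round(1),len(q),"min/max",q.min(0).round(),q.max(0).round())
# white bed + stop: hsv in top
i=dt["image"];h=cv2.cvtColor(i,cv2.COLOR_BGR2HSV)
m=((h[...,2]>200)&(h[...,1]<40)).astype(np.uint8);m[:,:240]=0;m[:,290:]=0;m[:200]=0;m[235:]=0
n_,l,st,c=cv2.connectedComponentsWithStats(m)
for k in range(1,n_):
  if st[k,4]>3: print("white",st[k],c[k],Pt[l==k].mean(0).round(1))
v,u=np.where((h[...,2]>0)&(m>0))
E
```

```text
side (285, 325) 209 mean [512.3 303.1] yaw -15.6 resid 3.8 ends [457.4 318.4] [570.8 286.8] zmax 82.9 len 117.7
side (355, 395) 193 mean [535.2 371.1] yaw -16.5 resid 3.5 ends [476.  388.6] [588.7 355.3] zmax 82.9 len 117.5
side plane n [-0.069 -0.326  0.943] mu [516.2  -2.2 103.4] yaw 78.1 107 min/max [456. -35.  88.] [545.  62. 125.]
top (285, 325) 135 mean [509.  305.4] yaw -16.0 resid 3.7 ends [454.7 321. ] [565.8 289. ] zmax 88.5 len 115.5
  ray z=82 [508.4 304.3  82. ]
top (355, 395) 145 mean [529.9 373.3] yaw -16.1 resid 4.1 ends [474.5 389.4] [585.4 357.3] zmax 88.9 len 115.4
  ray z=82 [529.3 371.9  82. ]
top plane n [-0.407  0.251  0.878] mu [484.8  14.8 101.9] yaw -31.6 215 min/max [445. -54.  78.] [536.  68. 127.]
white [249 211  20  16 162] [256.41975309 217.5308642 ] [486.8  28.6 107.9]
white [264 218   5  10  34] [266.20588235 222.20588235] [471.6  -5.   93.5]
white [273 220   5   3  11] [275.09090909 220.81818182] [475.4 -34.6 109.5]
```

```bash
python3 - <<'E'
from h import *
d=load("top0.npz");P=pts(d)
c=d["image"][195:242,240:292];c=cv2.resize(c,None,fx=12,fy=12,interpolation=cv2.INTER_NEAREST)
cv2.imwrite("pics/v.png",c)
E
```

```text
(no output)
```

View pics/v.png

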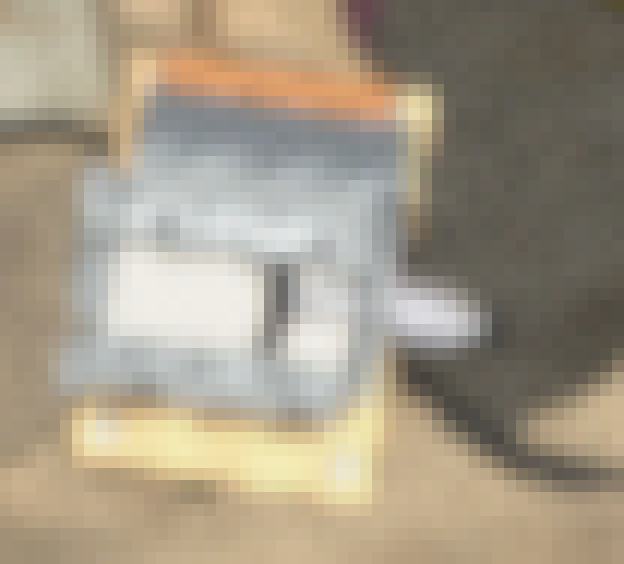

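The viewer crop shows the plywood base corners at about (72,455), (365,503), (440,88) and (130,48), the white bed from (105,250) to (265,350), the dark stop slot at (278,305), and the knob at (485,320).

```bash
python3 - <<'E'
from h import *
from scipy.optimize import least_squares
d=load("top0.npz")
px=lambda a:(240+a[0]/12-.5,195+a[1]/12-.5)
obs=[((72,455),(-57,42)),((367,505),(-57,-50)),((440,86),(69,-50)),((130,48),(69,42))]
W=np.array([ray(d,*px(o),22)[:2] for o,_ in obs]);B=np.array([b for _,b in obs],float)
print(W.round(1))
f=lambda p:((B@np.array([[np.cos(p[2]),np.sin(p[2])],[-np.sin(p[2]),np.cos(p[2])]])+p[:2])-W).ravel()
r=least_squares(f,[490,10,0]);print(r.x[:2].round(1),np.degrees(r.x[2]).round(2),r.fun.round(1))
def bed(p):
    c,s=np.cos(p[2]),np.sin(p[2]);X=np.array([c,s,0])*.70711+[0,0,.70711];Y=np.array([-s,c,0]);Z=np.cross(X,Y);return np.stack([X,Y,Z],1),np.array([p[0],p[1],100.])
R,o=bed(r.x);np.savez("bed.npz",R=R,o=o)
# checks: lips ends (mouth flared y=48 tops x=+-36,z=16), rear end y=-43, stop face etc, in both views
S=load("side0.npz")
for n,b in dict(mouthU=(36,48,16),mouthL=(-36,48,16),rearU=(36,-43,16),rearL=(-36,-43,16),bed_c35=(0,35,0),stop=(0,-9,5),knob=(0,-85,5)).items():
    X=o+R@np.array(b,float);u=proj(d,X);s=proj(S,X)
    print(n,X.round(),"topcrop",((u+.5-[240,195])*12).round(),"sidecrop",((s-[205,130])*5.6).round())
E
```

```text
[[439.2  66.8]
 [424.  -20.6]
 [548.6 -43.5]
 [560.5  49. ]]
[487.8  17.8] -9.11 [-1.1  1.5 -0.4 -1.9 -0.6  1.1  2.1 -0.7]
mouthU [509.  63. 137.] topcrop [ 80. 190.] sidecrop [219. 273.]
mouthL [459.  71.  86.] topcrop [ 54. 379.] sidecrop [141. 328.]
rearU [495. -27. 137.] topcrop [403. 240.] sidecrop [173. 363.]
rearL [445. -19.  86.] topcrop [369. 428.] sidecrop [ 93. 418.]
bed_c35 [493.  52. 100.] topcrop [119. 256.] sidecrop [192. 331.]
stop [483.  10. 104.] topcrop [270. 291.] sidecrop [164. 369.]
knob [471. -66. 104.] topcrop [535. 333.] sidecrop [123. 449.]
```

Request:
play_rows(
  travel=[
    [-0.024,0.031,0],
    [-0.024,0.031,0],
    [-0.024,0.031,0],
    [-0.024,0.031,0],
    [-0.024,0.031,0],
    [-0.024,0.031,0],
    [-0.024,0.031,0],
    [-0.024,0.031,0],
    [-0.024,0.031,0],
    [-0.024,0.031,0],
    [-0.024,0.031,0],
    [-0.024,0.031,0],
  ],
  rotation=[
    [0,0,0],
    [0,0,0],
    [0,0,0],
    [0,0,0],
    [0,0,0],
    [0,0,0],
    [0,0,0],
    [0,0,0],
    [0,0,0],
    [0,0,0],
    [0,0,0],
    [0,0,0],
  ],
  grip=[1,1,1,1,1,1,1,1,1,1,1,1],
)

```text
clock: 1.1
position: [363.2, -119.8, 231.3]
ee_rot: [-0.197, 0.98, 0.0, 0.0]
contact_force: [1.4, -0.3, 0.9]
gripper_width: 85.1
```

Request:
play_rows(
  travel=[
    [-0.024,0.031,0],
    [-0.024,0.031,0],
    [-0.024,0.031,0],
    [-0.024,0.031,0],
    [-0.024,0.031,0],
    [-0.024,0.031,0],
    [-0.024,0.031,0],
    [-0.024,0.031,0],
    [-0.024,0.031,0],
    [-0.024,0.031,0],
    [-0.024,0.031,0],
    [-0.024,0.031,0],
  ],
  rotation=[
    [0,0,0],
    [0,0,0],
    [0,0,0],
    [0,0,0],
    [0,0,0],
    [0,0,0],
    [0,0,0],
    [0,0,0],
    [0,0,0],
    [0,0,0],
    [0,0,0],
    [0,0,0],
  ],
  grip=[1,1,1,1,1,1,1,1,1,1,1,1],
)

```text
clock: 2.1
position: [484.8, 334.6, 230.8]
ee_rot: [-0.198, 0.98, -0.0, -0.0]
contact_force: [0.4, 0.2, -0.1]
gripper_width: 85.8
```

Request:
play_rows(
  travel=[
    [0,0,0],
    [0,0,0],
    [0,0,0],
    [0,0,0],
    [0,0,0],
    [0,0,0],
    [0,0,0],
    [0,0,0],
    [0,0,0],
    [0,0,0],
    [0,0,0],
    [0,0,0],
  ],
  rotation=[
    [0,0,-0.12],
    [0,0,-0.12],
    [0,0,-0.12],
    [0,0,-0.12],
    [0,0,-0.12],
    [0,0,-0.12],
    [0,0,-0.12],
    [0,0,-0.12],
    [0,0,-0.12],
    [0,0,-0.12],
    [0,0,-0.12],
    [0,0,-0.12],
  ],
  grip=[1,1,1,1,1,1,1,1,1,1,1,1],
)

```text
clock: 3.1
position: [484.7, 332.7, 230.7]
ee_rot: [0.797, -0.604, -0.0, 0.001]
contact_force: [-0.3, -0.3, 0.3]
gripper_width: 85.4
```

Request:
play_rows(
  travel=[
    [0,0,0],
    [0,0,0],
    [0,0,0],
    [0,0,0],
    [0,0,0],
    [0,0,0],
    [0,0,0],
    [0,0,0],
    [0,0,0],
  ],
  rotation=[
    [0,0,-0.12],
    [0,0,-0.12],
    [0,0,-0.12],
    [0,0,-0.12],
    [0,0,-0.12],
    [0,0,-0.12],
    [0,0,-0.12],
    [0,0,-0.12],
    [0,0,0],
  ],
  grip=[1,1,1,1,1,1,1,1,1],
)

```text
clock: 3.85
position: [484.7, 332.7, 230.8]
ee_rot: [0.985, -0.17, -0.0, 0.0]
contact_force: [-0.6, -0.0, 0.1]
gripper_width: 85.4
```

```bash
cat >> h.py <<'E'
from scipy.spatial.transform import Rotation as Ro
def delta(pos,Rt):
    "tool-frame shift [m] at present attitude and rotvec, to reach pos,Rt"
    s=arm.read_state();R=Ro.from_quat(s["ee_rot"]).as_matrix()
    return (R.T@(np.asarray(pos)-s["position"])/1000).round(4),Ro.from_matrix(R.T@Rt).as_rotvec().round(4),s["position"].round(1),s["joints"].round(3)
def down(yaw):
    "tool frame pointing down, tool y = label normal, slip yaw given"
    ys=np.array([np.cos(yaw),np.sin(yaw),0]);z=np.array([0,0,-1.]);y=np.cross(ys,[0,0,1.]);return np.stack([np.cross(y,z),y,z],1)
E
python3 - <<'E'
from h import *
yaw=np.radians(-16.2)
print(delta([499.3,383.7,130],down(yaw)))
E
```

```text
(array([-0.0033, -0.0531,  0.1007]), array([ 0.0009,  0.0006, -0.0592]), array([484.7, 332.7, 230.8]), array([ 0.877,  0.323, -0.087, -0.   , -1.163,  0.352]))
```

Request:
play_rows(
  travel=[
    [-0.003,-0.014,0],
    [0,-0.02,0],
    [0,-0.019,0.02],
    [0,0,0.03],
    [0,0,0.03],
    [0,0,0.02],
    [0,0,0],
    [0,0,0],
  ],
  rotation=[
    [0.001,0.001,-0.059],
    [0,0,0],
    [0,0,0],
    [0,0,0],
    [0,0,0],
    [0,0,0],
    [0,0,0],
    [0,0,0],
  ],
  grip=[0.5,0.5,0.5,0.5,0.5,0.5,0.5,0.5],
)

```text
clock: 4.52
position: [497.7, 384.1, 130.4]
ee_rot: [0.99, -0.143, 0.0, 0.001]
contact_force: [0.4, 0.4, 0.7]
gripper_width: 42.6
```

```bash
python3 - <<'E'
from h import *
a=grab("side","side1.npz");b=grab("top","top1.npz")
s=arm.read_state();print(s["position"],s["ee_rot"],s["gripper_width"])
p=s["position"]; 
im=a["image"].copy()
A=cv2.resize(im[110:190,200:300],None,fx=6,fy=6,interpolation=cv2.INTER_CUBIC)
B=cv2.resize(b["image"][170:240,130:195],None,fx=6,fy=6,interpolation=cv2.INTER_CUBIC)
for q,c in((p,(0,0,255)),([499.3,383.7,82],(0,255,0))):
    u=(proj(a,q)-[200,110]+.5)*6;cv2.circle(A,tuple(int(x) for x in u),3,c,-1)
    u=(proj(b,q)-[130,170]+.5)*6;cv2.circle(B,tuple(int(x) for x in u),3,c,-1)
B=cv2.copyMakeBorder(B,0,max(0,A.shape[0]-B.shape[0]),0,0,0);A=A[:B.shape[0]];A=A[:, :400]
cv2.imwrite("pics/g1.png",np.hstack([A[:,:],cv2.copyMakeBorder(B,0,A.shape[0]-B.shape[0],0,0,0) if B.shape[0]<A.shape[0] else B[:A.shape[0]]]))
E
```

```text
[498.83868071 385.37395509 133.13710421] [ 0.98982812 -0.14225095  0.00164151 -0.00150838] 42.87784853772438
```

View pics/g1.png

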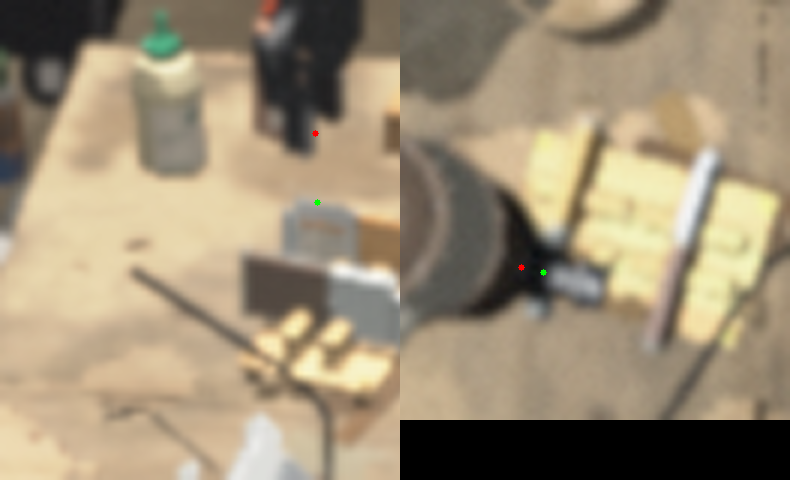

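The fingertips straddle the slip in the side view: midpoint about (314,132), above the frosted middle at (318,203). I'll descend.

Request:
play_rows(
  travel=[
    [0,0,0.02],
    [0,0,0.02],
    [0,0,0.02],
    [0,0,0.015],
    [0,0,0.005],
    [0,0,0],
    [0,0,0],
  ],
  rotation=[
    [0,0,0],
    [0,0,0],
    [0,0,0],
    [0,0,0],
    [0,0,0],
    [0,0,0],
    [0,0,0],
  ],
  grip=[0.5,0.5,0.5,0.5,0.5,0.5,0.5],
)

```text
clock: 5.2
position: [498.9, 385.5, 53.1]
ee_rot: [0.99, -0.142, 0.002, -0.002]
contact_force: [0.1, -0.1, 0.6]
gripper_width: 42.7
```

```bash
python3 - <<'E'
from h import *
a=grab("side","side2.npz")
s=arm.read_state();p=s["position"];print(p,s["contact_force"])
A=cv2.resize(a["image"][125:185,230:290],None,fx=9,fy=9,interpolation=cv2.INTER_CUBIC)
for q,c in((p,(0,0,255)),(p+[0,0,18.7],(255,0,0))):
    u=(proj(a,q)-[230,125]+.5)*9;cv2.circle(A,tuple(int(x) for x in u),3,c,-1)
cv2.imwrite("pics/g2.png",A)
E
```

```text
[499.0236503  385.66098134  53.38845739] [ 0.30238384  0.33185455 -0.25760854]
```

View pics/g2.png

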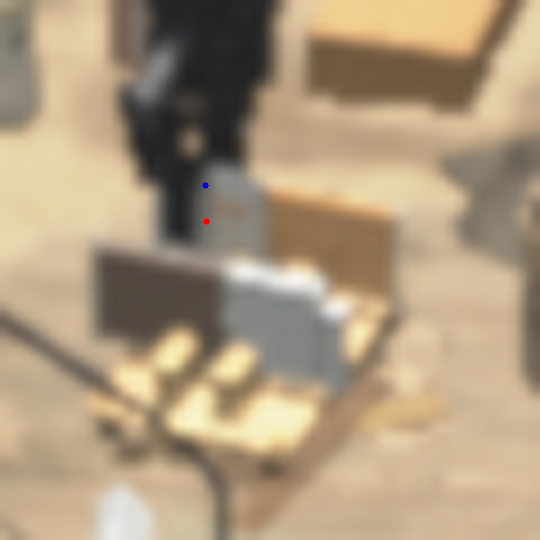

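Request:
play_rows(
  travel=[
    [0,0,0],
    [0,0,0],
    [0,0,0],
    [0,0,0],
    [0,0,0],
    [0,0,0],
    [0,0,0],
    [0,0,0],
  ],
  rotation=[
    [0,0,0],
    [0,0,0],
    [0,0,0],
    [0,0,0],
    [0,0,0],
    [0,0,0],
    [0,0,0],
    [0,0,0],
  ],
  grip=[0,0,0,0,0,0,0,0],
)

```text
clock: 5.92
position: [498.6, 385.6, 52.4]
ee_rot: [0.99, -0.142, 0.001, -0.001]
contact_force: [-1.7, 1.8, 6.1]
gripper_width: 7.0
```

Request:
play_rows(
  travel=[
    [0,0,-0.005],
    [0,0,-0.01],
    [0,0,-0.015],
    [0,0,-0.02],
    [0,0,-0.03],
    [0,0,-0.03],
    [0,0,-0.03],
    [0,0,-0.03],
    [0,0,-0.03],
    [0,0,0],
    [0,0,0],
    [0,0,0],
  ],
  rotation=[
    [0,0,0],
    [0,0,0],
    [0,0,0],
    [0,0,0],
    [0,0,0],
    [0,0,0],
    [0,0,0],
    [0,0,0],
    [0,0,0],
    [0,0,0],
    [0,0,0],
    [0,0,0],
  ],
  grip=[0,0,0,0,0,0,0,0,0,0,0,0],
)

```text
clock: 6.92
position: [496.7, 383.3, 249.7]
ee_rot: [0.99, -0.142, -0.001, 0.001]
contact_force: [-0.2, 0.0, -1.3]
gripper_width: 6.9
```

```bash
python3 - <<'E'
from h import *
a=grab("side","side3.npz")
s=arm.read_state();p=s["position"];print(p,s["contact_force"],s["gripper_width"],s["joints"].round(3))
# slip extent in side view: depth points near the slip plane, in slip axes about TCP
P=pts(a);R=Ro.from_quat(s["ee_rot"]).as_matrix()
q=(P-p)@R  # tool x, y, z
m=(abs(q[...,1])<14)&(q[...,2]>-35)&(q[...,2]<45)&(abs(q[...,0])<130)
h=cv2.cvtColor(a["image"],cv2.COLOR_BGR2HSV);am=m&(h[...,1]>110)&(h[...,0]<30)
for n,mm in(("all",m),("amber",am)):
    print(n,mm.sum(),np.percentile(q[mm],[2,50,98],axis=0).round(1))
u0,v0=proj(a,p).astype(int)
c=a["image"][v0-45:v0+35,u0-40:u0+60];cv2.imwrite("pics/l.png",cv2.resize(c,None,fx=6,fy=6,interpolation=cv2.INTER_CUBIC))
E
```

```text
[496.72995827 383.28709496 249.12552504] [ 0.88631159 -0.46798401 -1.29065185] 6.956067428196278 [ 0.915  0.38   0.046 -0.    -1.24   0.371]
all 372 [[-23.2  -3.2 -30.2]
 [ 42.1   4.9  -5. ]
 [ 95.1  13.   19.8]]
amber 141 [[ 37.   -1.5 -29. ]
 [ 62.8   5.3  -8.2]
 [ 86.1  12.2  14.5]]
```

View pics/l.png

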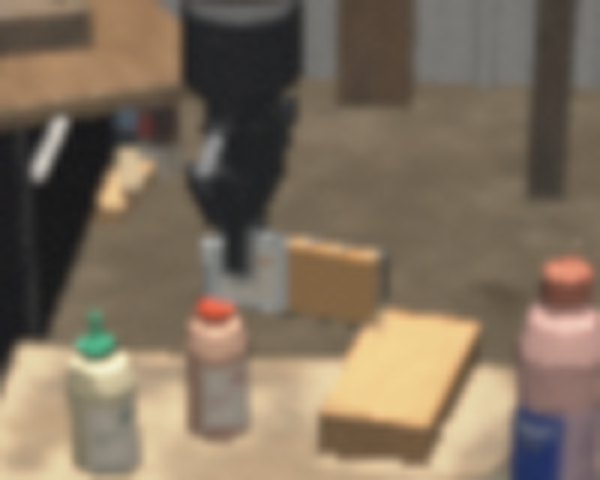

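The slip is held level with the finger at (237,265) on the frosted part and the film clear from (288,240) rightwards. I'll yaw it toward the viewer heading.

Request:
play_rows(
  travel=[
    [0,0,0],
    [0,0,0],
    [0,0,0],
    [0,0,0],
    [0,0,0],
    [0,0,0],
    [0,0,0],
    [0,0,0],
    [0,0,0],
    [0,0,0],
    [0,0,0],
    [0,0,0],
  ],
  rotation=[
    [0,0,0.12],
    [0,0,0.12],
    [0,0,0.12],
    [0,0,0.12],
    [0,0,0.12],
    [0,0,0.12],
    [0,0,0.12],
    [0,0,0.12],
    [0,0,0.12],
    [0,0,0.12],
    [0,0,0.12],
    [0,0,0.12],
  ],
  grip=[0,0,0,0,0,0,0,0,0,0,0,0],
)

```text
clock: 7.97
position: [497.0, 383.6, 248.9]
ee_rot: [-0.648, 0.761, -0.0, -0.002]
contact_force: [0.2, -0.4, -2.5]
gripper_width: 6.9
```

```bash
cat >> h.py <<'E'
def tgt(y,x=-5.7,z=4,**k):
    b=np.load("bed.npz");R,o=b["R"],b["o"]
    return o+R@np.array([x,y,z]),np.stack([-R[:,1],R[:,2],-R[:,0]],1)
E
python3 - <<'E'
from h import *
p,R=tgt(162);print(p,R.round(3));d=delta(p+[0,0,100],R);print(d)
E
```

```text
[506.67302524 178.88043439  98.797913  ] [[-0.158 -0.698 -0.698]
 [-0.987  0.112  0.112]
 [-0.     0.707 -0.707]]
(array([ 0.2004, -0.0423,  0.0507]), array([-0.7837, -0.0027, -0.0026]), array([497. , 383.6, 248.9]), array([ 0.915,  0.381,  0.046,  0.   , -1.24 , -1.075]))
```

Request:
play_rows(
  travel=[
    [0.022,0,0],
    [0.022,0,0],
    [0.022,0,0],
    [0.022,0,0],
    [0.022,0,0],
    [0.022,0,0],
    [0.022,0,0],
    [0.022,0,0],
    [0.022,0,0],
    [0,0,0],
  ],
  rotation=[
    [-0.098,0,0],
    [-0.098,0,0],
    [-0.098,0,0],
    [-0.098,0,0],
    [-0.098,0,0],
    [-0.098,0,0],
    [-0.098,0,0],
    [-0.098,0,0],
    [0,0,0],
    [0,0,0],
  ],
  grip=[0,0,0,0,0,0,0,0,0,0],
)

```text
clock: 8.8
position: [467.1, 184.8, 248.2]
ee_rot: [-0.598, 0.703, 0.291, -0.251]
contact_force: [0.2, 0.4, -1.1]
gripper_width: 7.0
```

```bash
python3 - <<'E'
from h import *
p,R=tgt(162);print(p);print(delta(p+[0,0,60],R));print(delta(p,R))
E
```

```text
[506.67302524 178.88043439  98.797913  ]
(array([-0.0008, -0.0916,  0.0345]), array([ 0.0045, -0.0037, -0.0034]), array([467.1, 184.8, 248.2]), array([ 0.432,  0.546,  0.254, -0.436, -1.944, -0.612]))
(array([-0.0011, -0.1342,  0.0768]), array([ 0.0045, -0.0037, -0.0034]), array([467.1, 184.8, 248.2]), array([ 0.432,  0.546,  0.254, -0.436, -1.944, -0.612]))
```

Feasible and well inside the ranges. I'll go to the pre-insertion pose.

Request:
play_rows(
  travel=[
    [0,-0.022,0.0105],
    [0,-0.022,0.0105],
    [0,-0.022,0.0105],
    [0,-0.022,0.0105],
    [0,-0.018,0.0125],
    [0,-0.014,0.0125],
    [0,-0.014,0.01],
    [-0.001,0,0],
    [0,0,0],
    [0,0,0],
  ],
  rotation=[
    [0.004,-0.004,-0.003],
    [0,0,0],
    [0,0,0],
    [0,0,0],
    [0,0,0],
    [0,0,0],
    [0,0,0],
    [0,0,0],
    [0,0,0],
    [0,0,0],
  ],
  grip=[0,0,0,0,0,0,0,0,0,0],
)

```text
clock: 9.63
position: [508.8, 184.5, 102.9]
ee_rot: [-0.603, 0.702, 0.29, -0.245]
contact_force: [0.2, -0.7, -0.3]
gripper_width: 7.2
```

```bash
cat > look.py <<'E'
from h import *
import sys
n=sys.argv[1];yy=float(sys.argv[2])
a=grab("side",f"s{n}.npz");b=grab("top",f"t{n}.npz")
p,R=tgt(yy);print(delta(p,R));s=arm.read_state();print(s["contact_force"],s["gripper_width"])
k=np.load("bed.npz");Rb,o=k["R"],k["o"]
g=lambda d,u0,v0,w,h,f:cv2.resize(d["image"][v0:v0+h,u0:u0+w],None,fx=f,fy=f,interpolation=cv2.INTER_CUBIC)
A=g(a,205,150,62,75,7);B=g(b,195,185,90,75,5)
q=s["position"];T=Ro.from_quat(s["ee_rot"]).as_matrix()
# nominal slip corners (red) and channel centreline / rails at the mouth (green)
for X,c in [(q+T@np.array([x,0,z]),(0,0,255)) for x in(-27,93) for z in(-30.7,19.3)]+[(o+Rb@np.array(v,float),(0,255,0)) for v in((27,35,0),(-27,35,0),(27,35,13),(-27,35,13))]:
    u=(proj(a,X)-[205,150]+.5)*7;cv2.circle(A,tuple(int(x) for x in u),2,c,-1)
    u=(proj(b,X)-[195,185]+.5)*5;cv2.circle(B,tuple(int(x) for x in u),2,c,-1)
B=cv2.copyMakeBorder(B,0,A.shape[0]-B.shape[0],0,0,0);C=np.hstack([A,B]);f=min(1,800/C.shape[1],600/C.shape[0]);cv2.imwrite(f"pics/i{n}.png",cv2.resize(C,None,fx=f,fy=f,interpolation=cv2.INTER_AREA));print(C.shape,f)
for nm,d in(("side",a),("top",b)):   # slip pose from depth of amber film, bed axes
    P=(pts(d)-o)@Rb;h=cv2.cvtColor(d["image"],cv2.COLOR_BGR2HSV)
    m=(h[...,1]>100)&(h[...,0]<30)&(abs(P[...,0])<45)&(P[...,1]>-30)&(P[...,1]<160)&(abs(P[...,2]-4)<30)
    if m.sum()>5:print(nm,m.sum(),np.percentile(P[m],[3,50,97],axis=0).round(1).tolist())
E
python3 look.py 1 162
```

```text
(array([ 0.006 , -0.0023,  0.0044]), array([-0.0091,  0.0017,  0.0084]), array([509. , 184.5, 103.6]), array([ 0.411,  0.738,  0.218, -0.395, -1.728, -0.487]))
[ 0.05574421 -0.57639017 -1.34878878] 6.996310353807924
(525, 884, 3) 0.9049773755656109
side 55 [[-16.3, 76.9, 0.7], [20.0, 107.1, 6.8], [29.7, 127.0, 8.8]]
top 174 [[-16.2, 81.6, 5.3], [7.2, 106.2, 10.6], [29.3, 131.1, 15.5]]
```

View pics/i1.png

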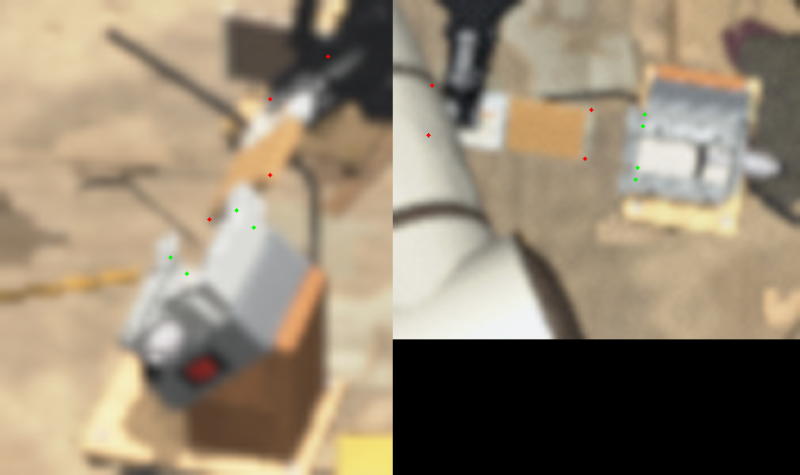

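The top view shows the film at (508–588, 97–157), which matches the predicted outline in line with the mouth at about (628,150). I'll correct 4 mm down the slope and advance into the flare.

Request:
play_rows(
  travel=[
    [0,-0.001,0.002],
    [0,0,0.002],
    [0.006,0,0],
    [0.006,0,0],
    [0.006,0,0],
    [0.006,0,0],
    [0.006,0,0],
    [0.005,0,0],
    [0,0,0],
    [0,0,0],
  ],
  rotation=[
    [-0.004,0,0.004],
    [0,0,0],
    [0,0,0],
    [0,0,0],
    [0,0,0],
    [0,0,0],
    [0,0,0],
    [0,0,0],
    [0,0,0],
    [0,0,0],
  ],
  grip=[0,0,0,0,0,0,0,0,0,0],
)

```text
clock: 10.57
position: [500.8, 149.6, 98.6]
ee_rot: [-0.6, 0.703, 0.291, -0.247]
contact_force: [0.9, -0.2, -2.4]
gripper_width: 7.3
```

```bash
python3 look.py 2 133
```

```text
(array([-0.0003, -0.0007, -0.001 ]), array([-0.0027,  0.0013,  0.0033]), array([500.9, 150.1,  98.6]), array([ 0.372,  0.727,  0.167, -0.37 , -1.709, -0.445]))
[-0.36478702  0.21453906 -1.7664544 ] 7.145121617092342
(525, 884, 3) 0.9049773755656109
side 24 [[-23.9, 47.5, 3.2], [-12.0, 77.5, 6.2], [23.3, 92.5, 7.5]]
top 164 [[-20.4, 47.9, 5.4], [2.4, 72.0, 10.1], [24.2, 95.9, 15.0]]
```

View pics/i2.png

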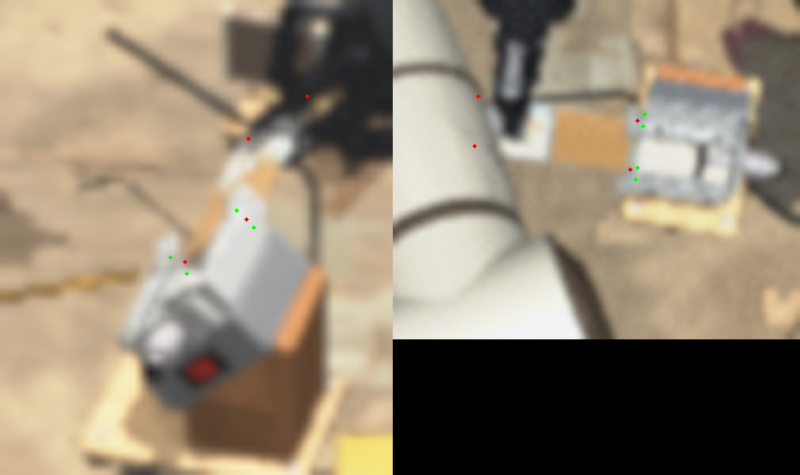

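The slip's tip is in the flare, centred between the green rail marks, with no force. I'll advance.

Request:
play_rows(
  travel=[
    [0.004,0,0],
    [0.004,0,0],
    [0.004,0,0],
    [0.004,0,0],
    [0.004,0,0],
    [0.004,0,0],
    [0,0,0],
  ],
  rotation=[
    [0,0,0],
    [0,0,0],
    [0,0,0],
    [0,0,0],
    [0,0,0],
    [0,0,0],
    [0,0,0],
  ],
  grip=[0,0,0,0,0,0,0],
)

```text
clock: 11.25
position: [496.6, 125.2, 98.6]
ee_rot: [-0.6, 0.703, 0.291, -0.247]
contact_force: [-1.3, -2.0, -0.1]
gripper_width: 7.3
```

```bash
cat > f.py <<'E'
from h import *
import sys
k=np.load("bed.npz");optics.get_image("side");s=arm.read_state();p,R=tgt(float(sys.argv[1]))
print(delta(p,R)[:2],"bed pos",((s["position"]-k["o"])@k["R"]).round(1),"bed F",(s["contact_force"]@k["R"]).round(1),"bed M",(s["wrist_torque"]@k["R"]).round(2),s["gripper_width"],s["clock"])
E
python3 f.py 109
```

```text
(array([-0.0015, -0.0009, -0.0012]), array([-0.0013,  0.0003,  0.002 ])) bed pos [ -6.9 107.5   4.9] bed F [ 0.2 -1.2  1.3] bed M [-0.1  -1.1   0.32] 6.910512303742256 11.3
```

Request:
play_rows(
  travel=[
    [0.005,0,0],
    [0.005,0,0],
    [0.005,0,0],
    [0.005,0,0],
    [0.003,0,0],
    [0.003,0,0],
    [0.003,0,0],
    [0.003,0,0],
    [0,0,0],
    [0,0,0],
  ],
  rotation=[
    [0,0,0],
    [0,0,0],
    [0,0,0],
    [0,0,0],
    [0,0,0],
    [0,0,0],
    [0,0,0],
    [0,0,0],
    [0,0,0],
    [0,0,0],
  ],
  grip=[0,0,0,0,0,0,0,0,0,0],
)

```text
clock: 12.13
position: [492.2, 96.2, 98.7]
ee_rot: [-0.601, 0.703, 0.292, -0.245]
contact_force: [-1.1, 7.7, 3.1]
gripper_width: 6.7
```

```bash
python3 f.py 72
```

```text
(array([ 0.0061, -0.0007, -0.0009]), array([-0.0034,  0.0036,  0.0046])) bed pos [-6.6 78.1  4.8] bed F [1.6 7.9 3.6] bed M [-0.26 -0.22 -2.04] 6.800391273305699 12.1833
```

Request:
play_rows(
  travel=[
    [0.002,0,0],
    [0.002,0,0],
    [0.002,0,0],
    [0,0,0],
    [0,0,0],
    [0,0,0],
  ],
  rotation=[
    [0,0,0],
    [0,0,0],
    [0,0,0],
    [0,0,0],
    [0,0,0],
    [0,0,0],
  ],
  grip=[0,0,0,0,0,0],
)

```text
clock: 12.68
position: [491.7, 92.4, 98.7]
ee_rot: [-0.601, 0.703, 0.292, -0.244]
contact_force: [-0.1, 14.5, 5.0]
gripper_width: 7.2
```

```bash
python3 f.py 72
```

```text
(array([ 0.0022, -0.0007, -0.0008]), array([-0.0047,  0.0064,  0.0065])) bed pos [-6.5 74.2  4.7] bed F [ 1.8 14.3  5.1] bed M [-0.3   0.16 -3.68] 6.966314740913653 12.7333
```

Request:
play_rows(
  travel=[
    [0.002,0,0],
    [0.002,0,0],
    [0,0,0],
    [0,0,0],
    [0,0,0],
  ],
  rotation=[
    [0,0,0],
    [0,0,0],
    [0,0,0],
    [0,0,0],
    [0,0,0],
  ],
  grip=[0,0,0,0,0],
)

```text
clock: 13.15
position: [491.9, 92.2, 98.9]
ee_rot: [-0.602, 0.703, 0.293, -0.241]
contact_force: [1.7, 25.5, 6.7]
gripper_width: 6.8
```

```bash
python3 f.py 72; python3 look.py 3 72
python3 - <<'E'
from h import *
b=load("t3.npz");a=load("s3.npz")
c=cv2.resize(b["image"][195:240,225:285],None,fx=8,fy=8,interpolation=cv2.INTER_CUBIC)
k=np.load("bed.npz")
e=cv2.resize(a["image"][165:215,205:262],None,fx=5.6,fy=7.2,interpolation=cv2.INTER_CUBIC)
for y in(-21,-9,45,99):
    X=k["o"]+k["R"]@np.array([0,y,8.]);u=(proj(b,X)-[225,195]+.5)*8;cv2.circle(c,tuple(int(x) for x in u),2,(0,255,0),-1)
cv2.imwrite("pics/h3.png",np.hstack([c,e]))
E
```

```text
(array([ 0.0021, -0.0007, -0.0006]), array([-0.0074,  0.0115,  0.0099])) bed pos [-6.3 74.1  4.7] bed F [ 3.4 26.   7.1] bed M [-0.4   0.84 -6.71] 6.946417378216943 13.2
(array([ 0.0021, -0.0007, -0.0006]), array([-0.0074,  0.0115,  0.0099]), array([491.9,  92.3,  98.9]), array([ 0.298,  0.702,  0.1  , -0.328, -1.683, -0.366]))
[ 0.95474945 25.47662119  7.37712043] 6.878012536532288
(525, 884, 3) 0.9049773755656109
side 10 [[-19.2, -2.5, 5.8], [-13.3, 16.3, 6.9], [-7.2, 31.6, 7.5]]
top 106 [[-18.5, -11.7, 5.4], [-3.7, 12.6, 10.4], [12.3, 37.3, 14.6]]
```

View pics/h3.png

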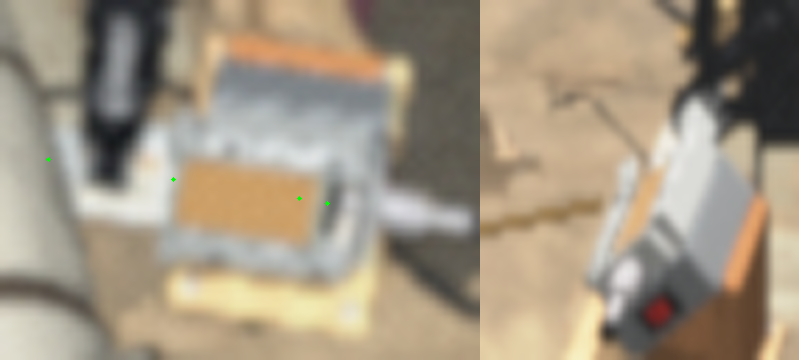

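The position did not move while the force rose 11 N, and the knob has come out about 11 mm (now at (468,218)). The film ends at (322,205) against the stop, so it is home. I'll ease the push a little and let it settle.

Request:
play_rows(
  travel=[
    [-0.0015,0,0],
    [0,0,0],
    [0,0,0],
    [0,0,0],
    [0,0,0],
    [0,0,0],
  ],
  rotation=[
    [0,0,0],
    [0,0,0],
    [0,0,0],
    [0,0,0],
    [0,0,0],
    [0,0,0],
  ],
  grip=[0,0,0,0,0,0],
)

```text
clock: 13.8
position: [491.8, 92.3, 98.9]
ee_rot: [-0.602, 0.703, 0.293, -0.242]
contact_force: [-0.2, 21.5, 6.8]
gripper_width: 7.3
```

```bash
python3 f.py 72; python3 - <<'E'
from h import *
d=optics.get_image("top");h=[]
for f in(load("top0.npz"),load("t3.npz"),d):
    P=(pts(f));g=f["image"].astype(int).min(2);m=(g>150)&(P[...,2]>60)&(P[...,2]<130)&(P[...,1]<-25)&(P[...,1]>-90)&(abs(P[...,0]-475)<25)
    h.append(np.percentile(P[m][:,1],2).round(1) if m.any() else None)
print("knob end y start/pushed/now",h)
P=pts(d);m=(P[...,2]>60)&(P[...,2]<90)&(abs(P[...,0]-510)<65)&(abs(P[...,1]-305)<25);print("brown",P[m].mean(0).round(1))
print(workorder.job_done())
E
```

```text
(array([ 0.0022, -0.0007, -0.0007]), array([-0.0064,  0.0096,  0.0086])) bed pos [-6.3 74.2  4.7] bed F [ 3.1 20.   6.9] bed M [-0.43  0.63 -5.59] 7.074764518639714 13.85
knob end y start/pushed/now [np.float64(-47.8), np.float64(-59.5), np.float64(-59.2)]
brown [508.2 305.6  78. ]
the job is handed in; nothing more can be done
None
```

The amber slip is in the viewer, pushed against the spring stop, and I handed the job in at about 13.9 s of the 38 s allowed. No verdict came back. I gripped it by the frosted end about 25–27 mm from the tip, lifted it clear of the rack, and slid it in coated end first with the label face up. The gripper is still closed on it.

**What the last checks showed:**
- **Stop:** the viewer's knob has come out about 11.4 mm of the 12 mm travel. In the last push the force rose from 14 to 26 N with no further movement, so I eased back slightly. At hand-in the hold was about 20 N.
- **Position:** the grip point read about 74 mm from the bed's middle. The nominal home value is 72 mm, so this is 2 mm off and within calibration error.
- **Grip:** the fingers are open 7 mm, which fits the 8 mm plate. I could not measure the grip force directly.
- **Brown slip:** it measured within about 1 mm of where it started.
- **Bystanders:** I did not measure these at the end. The arm kept well clear of them and no unexpected force showed.

**One disagreement:** the lip corners of the viewer differed by about 1–2 pixels from the position I fitted to its base. The slip still went in without noticeable side force.

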